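# Click on the frame counter

## Task

Click on the frame counter, the one with the yellow thumb post: swing its sprung lever all the way round to the stop, then let go so that it springs back to rest. Do not work the counter with the blue post, and leave the block plane and the dish of eyelets where they stand.

Things in the scene. Friction and masses are not known exactly. Their poses are not given: they have to be found in the camera images.
- yellow_knob (a point): Yellow upright thumb post, 18 mm diameter, 42 mm tall, on the end of the yellow counter's lever. This point: middle of the post, 80 mm above the counter top (post's top 101 mm). x axis: level, outward along the lever; the lever's upright pivot lies 85 mm away along -x. y axis: level, the way it swings to the stop (counter-clockwise from above). z up. The flat lever arm's top is 58 mm up.
- yellow_counter: Yellow counter: grey housing 98 x 78 mm (x, y), 48 mm high, on a steel foot 122 x 92 mm fixed to the bench. Origin: middle of the underside. -x is its face with blank white number wheels, turned to the robot within 0.5 rad. The lever's pivot is at x +20 mm, y 0, on top; at rest the lever points to 150 degrees from +x (over the wheels, to +y), at the stop to 210.
- yellow_lever (a joint): Angle of the yellow counter's lever about its upright pivot, rad: 0 at rest, 1.05 at the stop (60 degrees, some 88 mm of travel of the post along its arc). A spring returns it to 0 when let go; it takes about 0.6 N at the post to start it and 3 N at the stop.
- blue_lever (a joint): Angle of the lever of the other counter, alike in all but its blue post, which stands 0.3 to 0.5 m to one side: 0 at rest, same sense and stop. Leave it alone.
- plane_center (a point): Middle, 25 mm up, of a loose small steel block plane, 150 mm long (x axis, the brass knob towards -x), 44 mm wide, 50 mm high, lying beyond the space between the counters. Bystander.
- dish_center (a point): Middle, half-way up, of a loose white ceramic dish of brass eyelets, 90 mm across the rim and 26 mm high, standing nearer the robot between the counters. Bystander.

How it is judged:
By the outcome, as a careful person would: the job done as asked, in the order asked, and still so for the second after the job is handed in, with the robot touching nothing.
It also fails if it takes over 29 s, if anything falls off the work surface, if the arm or the gripper's body presses on something with over 40 N, if the wrist force passes 120 N, or if a joint passes its speed limit or range.

## Robot

A 6-joint arm with a two-finger parallel gripper is mounted at the origin on the work surface. World frame = base frame: x ahead of the robot, y to its left, z up, the work surface at z = 0. Lengths are in m, angles in rad, forces in N, time in s.
With the tool pointing down it reaches from about 0.35 to 0.875 m from the base axis. Payload 4.2 kg.
Tool frame: the origin (TCP) lies between the finger pads; the fingertips stand 14 mm ahead of it and the grasp point (between the pads) lies 5 mm behind it; z points along the fingers, y is the line along which they close (so a half turn about z gives the same grasp; the last joint's range is limited). The gripper opens to 85 mm and grips with 20 to 120 N. Pads are 22 mm wide; open, the fingers measure 114 mm over their backs; the gripper's body (76 mm by 85 mm) begins 54 mm behind the grasp point. The pads swing forward as they close: fully open they stand 13 mm farther back than shut.
Start: joints at [-1.018, 0.385, 0.008, 0, -1.194, -0.259], TCP at [0.181, -0.598, 0.245] pointing down, gripper open.
Joint ranges: [-3.14, 3.14], [-1.21, 2.06], [-1.07, 1.41], [-3.16, 2.05], [-2.99, -0.16], [-3.1, 3.1]. Speed limits (rad/s): [2.79, 2.79, 3.14, 3.14, 3.14, 3.14].

## Interface

Orientations are given as a unit quaternion [w, x, y, z].
In Python, from cell import * gives the robot as it stands.
- The arm moves only by the shell command python3 -m pendant 'ROWS' [FORCE]. ROWS is JSON, a list of rows, each an object of numbers: "x", "y", "z": the shift along the world's x, y, z in mm; "spin": the turn about the world's z in units of 8 degrees (1.0 is 8 degrees); "jaw": the closure, from -1 (fully open) to 1 (shut). A call has 1 to 20 rows; each row shifts and turns the commanded pose from where the row before left it; what a row does not reach is not made up. A row lasts 1/10 s, in which the tool goes at most 50 mm and 8.59 degrees, less where a joint would pass 70% of its speed; a pose out of reach is approached as far as the arm can. A call with a gripper value outside its range is refused whole. The fingers move at their own pace and stop on an object; FORCE is the grip in N (left out, the last holds). Time passes only in rows, so rows that do not move let the fingers close. It gives the time, the measured TCP pose, the force, the opening and the grip force at its end, in the units of the state.
- observe(): the state, without advancing time (a new reading comes with each control period).
- capture(name): name is "scene" or "top" or "wrist"; returns a dict with "color" (480x640x3 uint8, red, green, blue), "range_z" (480x640 float32, m along the optical axis (not along the pixel's ray), 0 where there is no reading), "K" (3x3 intrinsics, pixels), "R" (3x3) and "t" (3): a world point X has camera coordinates R X + t. Camera axes: x right, y down, z forward; pixel columns grow to the right and rows downward; lengths in m; the calibration is good to about 2 mm. A picture is of the moment at which its call begins.
- sign_off(): hands the job in; it is judged then, once.
Trained networks look in the newest picture that a camera, given by its name, has taken for a name from the list of things; names that differ only in an ending like _2 or _b are one class to them, and where a whole thing is asked for, a point or a joint stands for the part that bears it (a point fixed in the world has none). Each returns a list of dicts, best first, with "conf" (0 to 1); they miss things now and then, are a little off and sometimes report something else, mostly with a low value. They report only what shows in the picture. A call takes as long as a camera call.
- cut_out(camera, query): "pixels" (480x640 bool, what is visible of it) and "box" ([left, top, right, bottom] in pixels, round what is visible of it).
- tip_of(camera, query): "at" ([column, row] in pixels: a listed point, or the origin of a listed thing).
The state is a dict: "t": time; "joint_pos": joint angles; "qvel": joint speeds; "effort": joint torques, N m; "eef_pos": TCP position; "tcp_rot": TCP orientation; "force": force on the tool from outside, world axes, zero at the start; "torque": the same for the moment, N m; "finger_gap": opening from 0.0 (shut) to 1.0 (fully open); "finger_force": force on a finger pad.
Only numpy, scipy, OpenCV 4.12 (cv2) and the standard library are available. Lean on these libraries where they do the work, as an engineer would, in place of code of your own. Each camera call takes 0.05 s, during which the arm holds its last target. There are 200 camera calls.

## Working session

There is one attempt and no reset: what is moved stays moved. The work goes in short steps, Python scripts to look and compute and a shell command to move; the robot and the scene stay as the last step left them, time stands still between calls to the robot, and variables do not carry over. Pictures are saved under pics/ and viewed, at most 10 in all, crops included, and the job is handed in when it is done.

```bash
mkdir -p pics
cat > h.py <<'E'
from cell import *
import numpy as np, cv2
def px2w(c,u,v,z=None):
    K,R,t=c["K"],c["R"],c["t"]
    d=R.T@np.linalg.solve(K,[u,v,1.]); o=-R.T@t
    if z is None:
        r=c["range_z"][int(round(v)),int(round(u))]; return o+d*r
    return o+d*(z-o[2])/d[2]
E
python3 - <<'E'
from h import *
for n in("scene","top"):
    c=capture(n); cv2.imwrite(f"pics/{n}1.png",c["color"][:,:,::-1])
    for q in("yellow_knob","yellow_counter","blue_lever","plane_center","dish_center"):
        for r in tip_of(n,q)[:2]:
            u,v=r["at"]; print(n,q,round(r["conf"],2),np.round([u,v]),px2w(c,u,v).round(3),px2w(c,u,v,.08).round(3))
s=observe();print(s["t"],s["eef_pos"],s["tcp_rot"],s["finger_gap"])
E
```

```text
scene yellow_knob 0.77 [203. 167.] [ 0.495 -0.184  0.086] [ 0.491 -0.188  0.08 ]
scene yellow_counter 0.92 [182. 218.] [ 0.573 -0.198  0.048] [ 0.591 -0.182  0.08 ]Traceback (most recent call last):
  File "<stdin>", line 5, in <module>
ValueError: it knows: dish_center, plane_center, yellow_counter, yellow_knob
```

Run:
```python
from h import *
for n in("scene","top"):
    c=capture(n); cv2.imwrite(f"pics/{n}1.png",c["color"][:,:,::-1])
    for q in("yellow_knob","yellow_counter","plane_center","dish_center"):
        for r in tip_of(n,q)[:2]:
            u,v=r["at"]; print(n,q,round(r["conf"],2),np.round([u,v]),px2w(c,u,v).round(3),px2w(c,u,v,.08).round(3),px2w(c,u,v,.0).round(3))
s=observe();print(s["t"],s["eef_pos"],s["tcp_rot"],s["finger_gap"])
```

```text
scene yellow_knob 0.72 [206. 165.] [ 0.492 -0.18   0.088] [ 0.486 -0.184  0.08 ] [ 0.428 -0.225  0.   ]
scene yellow_counter 0.61 [182. 220.] [ 0.577 -0.196  0.05 ] [ 0.594 -0.181  0.08 ] [ 0.55  -0.222  0.   ]
scene plane_center 0.6 [270. 322.] [ 0.696 -0.02   0.023] [ 0.714 -0.009  0.08 ] [ 0.689 -0.025  0.   ]
scene plane_center 0.59 [203. 168.] [ 0.496 -0.184  0.084] [ 0.493 -0.187  0.08 ] [ 0.435 -0.228  0.   ]
scene dish_center 0.8 [314. 189.] [ 0.447 -0.017  0.016] [ 0.493 -0.005  0.08 ] [ 0.435 -0.02   0.   ]
top yellow_knob 0.94 [466. 296.] [ 0.49  -0.182  0.1  ] [ 0.491 -0.186  0.08 ] [ 0.495 -0.204  0.   ]
top yellow_counter 0.65 [477. 262.] [ 0.541 -0.208  0.056] [ 0.539 -0.202  0.08 ] [ 0.547 -0.222  0.   ]
top plane_center 0.58 [350. 161.] [ 0.697 -0.023  0.02 ] [ 0.68  -0.022  0.08 ] [ 0.702 -0.024  0.   ]
top dish_center 0.85 [341. 326.] [ 0.446 -0.015  0.014] [ 0.446 -0.014  0.08 ] [ 0.446 -0.015  0.   ]
0.65 [ 0.18101473 -0.59818421  0.24531878] [ 2.46597803e-05 -1.46362680e-01  9.89230997e-01 -5.26756194e-06] 0.9977723811443492
```

View pics/scene1.png

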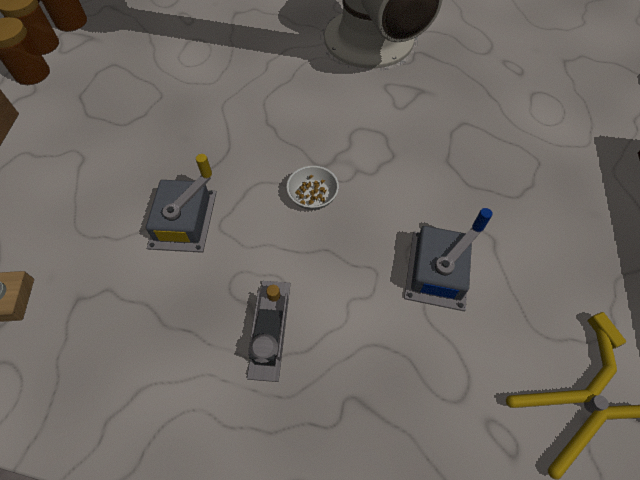

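View pics/top1.png

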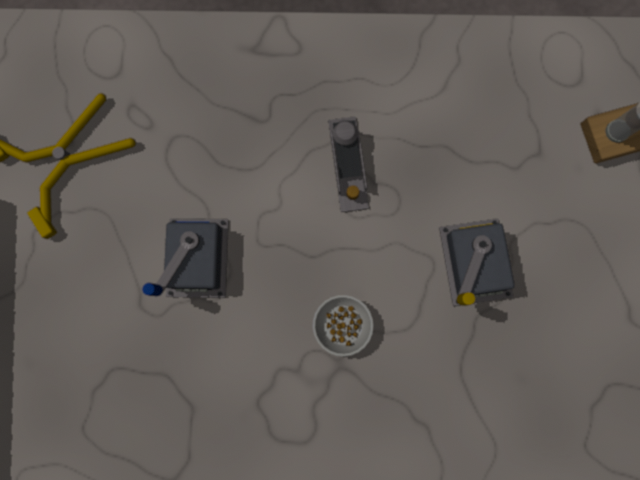

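The scene view has the yellow post at (204,167) and its counter at (180,215). The blue counter is at (440,265), the dish at (313,188) and the plane at (268,330). In the top view the yellow post is at (467,298) and its pivot at (482,244). The networks agree with both pictures.

```bash
cat > plan.py <<'E'
from h import *
def way(K,P,th0=None):
    a0=np.arctan2(*(K-P)[1::-1][:2]) if th0 is None else th0
    s=observe(); p=np.array(s["eef_pos"])
    print("lever deg",np.degrees(a0),"r",np.linalg.norm(K-P))
    for sw in (-15,-0,12,24,36,48,60,63):
        a=a0+np.radians(sw); r=np.array([np.cos(a),np.sin(a)]); t=np.array([-r[1],r[0]])
        print(sw,((P+.085*r-.0235*t-p[:2])*1000).round(1), (P+.085*r-.0235*t).round(3))
E
python3 - <<'E'
from plan import *
c=capture("top")
P=px2w(c,482,244,.062)[:2]; print(P, px2w(c,482,244))
m=cut_out("top","yellow_knob")[0]; h=cv2.cvtColor(c["color"],cv2.COLOR_RGB2HSV)
y=(h[:,:,1]>170)&(h[:,:,2]>100); y[:285]=0;y[310:]=0;y[:,:455]=0;y[:,480:]=0
v,u=np.nonzero(y); print(u.mean(),v.mean(),len(u),m["box"])
K=px2w(c,u.mean(),v.mean(),.10)[:2]; print(K)
way(K,P)
E
```

```text
[ 0.56715442 -0.21351253] [ 0.56715297 -0.21350984  0.06201074]
468.11764705882354 298.11764705882354 102 [459.7, 233.0, 491.0, 305.9]
[ 0.48798317 -0.18460369]
lever deg 159.94067798193853 r 0.08428408360425342
-15 [330.  452.7] [ 0.511 -0.145]
0 [314.3 435.9] [ 0.495 -0.162]
12 [305.3 419.9] [ 0.486 -0.178]
24 [299.7 402.3] [ 0.481 -0.196]
36 [297.9 383.9] [ 0.479 -0.214]
48 [300.  365.6] [ 0.481 -0.233]
60 [305.9 348.1] [ 0.487 -0.25 ]
63 [307.9 344. ] [ 0.489 -0.254]
```

```bash
python3 -m pendant '[{"x":27.5,"y":38,"spin":-0.38,"jaw":1},{"x":27.5,"y":38,"spin":-0.38,"jaw":1},{"x":27.5,"y":38,"spin":-0.38,"jaw":1},{"x":27.5,"y":38,"spin":-0.38,"jaw":1},{"x":27.5,"y":38,"spin":-0.38,"jaw":1},{"x":27.5,"y":38,"spin":-0.38,"jaw":1},{"x":27.5,"y":38,"spin":-0.38,"jaw":1},{"x":27.5,"y":38,"spin":-0.38,"jaw":1},{"x":27.5,"y":38,"spin":-0.38,"jaw":1},{"x":27.5,"y":38,"spin":-0.38,"jaw":1},{"x":27.5,"y":38,"spin":-0.38,"jaw":1},{"x":27.5,"y":38,"spin":-0.38,"jaw":1},{"z":-30,"jaw":1},{"z":-30,"jaw":1},{"jaw":1},{"jaw":1}]' 40
python3 - <<'E'
from plan import *
c=capture("wrist"); cv2.imwrite("pics/w1.png",c["color"][:,:,::-1])
for r in tip_of("wrist","yellow_knob")[:2]: print(r["conf"],r["at"],px2w(c,*r["at"],.08))
h=cv2.cvtColor(c["color"],cv2.COLOR_RGB2HSV)
E
```

```text
invalid input at $[0]: expected keys x, y, z, spin, jaw
```

View pics/w1.png

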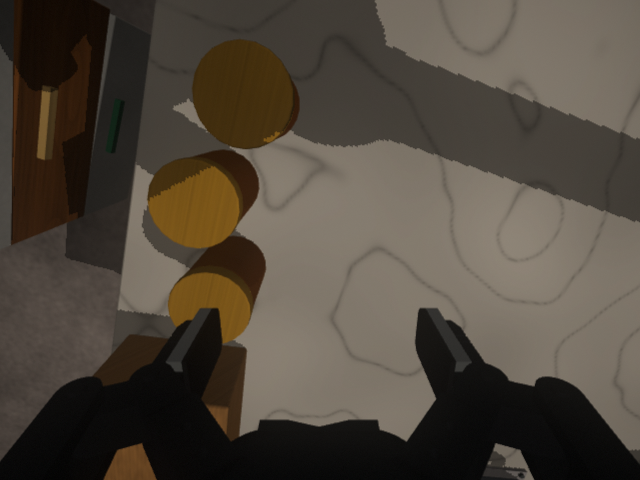

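The wrist picture, taken before any motion because the call was refused, shows jars at about (220,190) and a box at (180,400) beside the gripper. A corner of the counter shows at (505,472). Every row needs all its keys, so I'll rise a little first and then go.

```bash
python3 -m pendant '[{"x":0,"y":0,"z":40,"spin":0,"jaw":1},{"x":27.5,"y":38,"z":0,"spin":-0.38,"jaw":1},{"x":27.5,"y":38,"z":0,"spin":-0.38,"jaw":1},{"x":27.5,"y":38,"z":0,"spin":-0.38,"jaw":1},{"x":27.5,"y":38,"z":0,"spin":-0.38,"jaw":1},{"x":27.5,"y":38,"z":0,"spin":-0.38,"jaw":1},{"x":27.5,"y":38,"z":0,"spin":-0.38,"jaw":1},{"x":27.5,"y":38,"z":0,"spin":-0.38,"jaw":1},{"x":27.5,"y":38,"z":0,"spin":-0.38,"jaw":1},{"x":27.5,"y":38,"z":0,"spin":-0.38,"jaw":1},{"x":27.5,"y":38,"z":0,"spin":-0.38,"jaw":1},{"x":27.5,"y":38,"z":0,"spin":-0.38,"jaw":1},{"x":27.5,"y":38,"z":0,"spin":-0.38,"jaw":1},{"x":0,"y":0,"z":-40,"spin":0,"jaw":1},{"x":0,"y":0,"z":-40,"spin":0,"jaw":1},{"x":0,"y":0,"z":0,"spin":0,"jaw":1},{"x":0,"y":0,"z":0,"spin":0,"jaw":1}]' 40
python3 - <<'E'
from plan import *
c=capture("wrist"); cv2.imwrite("pics/w2.png",c["color"][:,:,::-1])
for r in tip_of("wrist","yellow_knob")[:2]: print(r["conf"],r["at"],px2w(c,*r["at"],.08))
E
```

```text
t: 2.55
eef_pos: [0.5114, -0.1425, 0.206]
tcp_rot: [-0.0, 0.17, 0.985, -0.001]
force: [0.1, 0.3, 0.9]
finger_gap: -0.002
finger_force: 0.0
0.67 [253.1, 226.0] [ 0.48835258 -0.18894263  0.08      ]
```

View pics/w2.png

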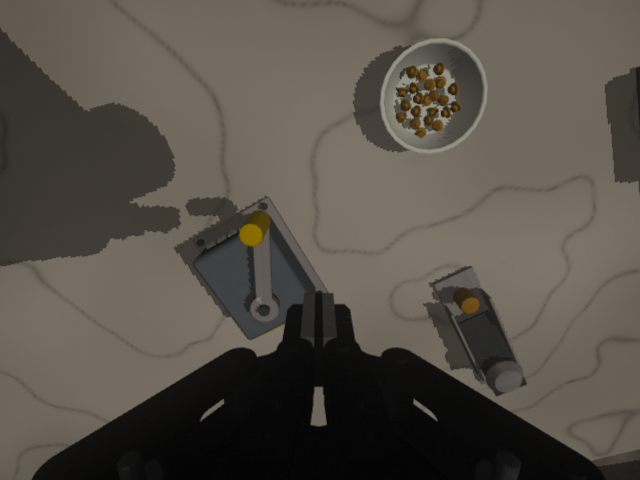

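The yellow post is at (253,232), the pivot at (265,308), and the shut fingers are on the correct (+y) side. Now descend and push along the arc.

```bash
python3 -m pendant '[{"x":0,"y":0,"z":-40,"spin":0,"jaw":1},{"x":0,"y":0,"z":-40,"spin":0,"jaw":1},{"x":0,"y":0,"z":-41,"spin":0,"jaw":1},{"x":-8,"y":-10,"z":0,"spin":0,"jaw":1},{"x":-8,"y":-10,"z":0,"spin":0,"jaw":1},{"x":-4.5,"y":-8,"z":0,"spin":0.75,"jaw":1},{"x":-4.5,"y":-8,"z":0,"spin":0.75,"jaw":1},{"x":-2.5,"y":-9,"z":0,"spin":0.75,"jaw":1},{"x":-2.5,"y":-9,"z":0,"spin":0.75,"jaw":1},{"x":-1,"y":-9,"z":0,"spin":0.75,"jaw":1},{"x":-1,"y":-9,"z":0,"spin":0.75,"jaw":1},{"x":0,"y":0,"z":0,"spin":0,"jaw":1}]'
python3 - <<'E'
from plan import *
c=capture("scene"); cv2.imwrite("pics/s2.png",cv2.resize(c["color"][100:280,80:320,::-1],None,fx=3,fy=3))
for r in tip_of("scene","yellow_knob")[:2]: print(r["conf"],r["at"],px2w(c,*r["at"],.08))
E
```

```text
t: 3.85
eef_pos: [0.48, -0.2157, 0.0876]
tcp_rot: [0.003, -0.141, 0.99, -0.001]
force: [-1.0, 1.7, 0.9]
finger_gap: -0.001
finger_force: 1.0
0.69 [174.6, 158.4] [ 0.48512337 -0.23832206  0.08      ]
```

View pics/s2.png

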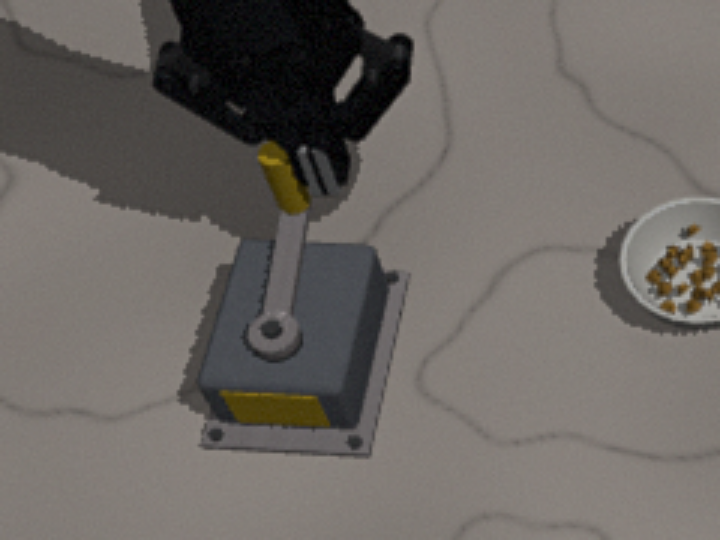

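The post at (283,180) in the crop is being pushed round by the fingers at (322,170), with about 2 N on the tool. Continue to the stop.

```bash
python3 -m pendant '[{"x":1,"y":-9,"z":0,"spin":0.75,"jaw":1},{"x":1,"y":-9,"z":0,"spin":0.75,"jaw":1},{"x":3,"y":-8,"z":0,"spin":0.75,"jaw":1},{"x":3,"y":-7,"z":0,"spin":0.75,"jaw":1},{"x":0,"y":0,"z":0,"spin":0,"jaw":1}]'
python3 -m pendant '[{"x":2,"y":-2.5,"z":0,"spin":0,"jaw":1},{"x":0,"y":0,"z":0,"spin":0,"jaw":1}]'
```

```text
t: 4.45
eef_pos: [0.4866, -0.2476, 0.0852]
tcp_rot: [-0.0, -0.344, 0.939, 0.0]
force: [-2.1, 3.2, 3.0]
finger_gap: -0.001
finger_force: 1.6
t: 4.65
eef_pos: [0.4887, -0.2496, 0.0846]
tcp_rot: [-0.0, -0.344, 0.939, 0.0]
force: [-3.9, 1.0, 2.5]
finger_gap: -0.001
finger_force: 1.6
```

```bash
python3 -m pendant '[{"x":2,"y":-2.5,"z":0,"spin":0.2,"jaw":1},{"x":0,"y":0,"z":0,"spin":0,"jaw":1}]'
python3 -m pendant '[{"x":2,"y":-2.5,"z":0,"spin":0.2,"jaw":1},{"x":0,"y":0,"z":0,"spin":0,"jaw":1}]'
```

```text
t: 4.85
eef_pos: [0.4903, -0.2519, 0.0843]
tcp_rot: [-0.001, -0.357, 0.934, 0.0]
force: [-4.9, 1.6, 2.5]
finger_gap: 0.002
finger_force: 2.1
t: 5.05
eef_pos: [0.4906, -0.2532, 0.0841]
tcp_rot: [-0.002, -0.37, 0.929, 0.002]
force: [-7.5, 7.3, 8.4]
finger_gap: -0.003
finger_force: 5.5
```

```bash
python3 -m pendant '[{"x":2,"y":-2.5,"z":0,"spin":0,"jaw":1},{"x":0,"y":0,"z":0,"spin":0,"jaw":1},{"x":0,"y":0,"z":0,"spin":0,"jaw":1}]'
python3 - <<'E'
from plan import *
c=capture("scene"); cv2.imwrite("pics/s3.png",cv2.resize(c["color"][100:280,80:320,::-1],None,fx=3,fy=3))
for r in tip_of("scene","yellow_knob")[:2]: print(r["conf"],r["at"],px2w(c,*r["at"],.08))
E
```

```text
t: 5.35
eef_pos: [0.4912, -0.2542, 0.0841]
tcp_rot: [-0.003, -0.37, 0.929, 0.004]
force: [-10.1, 13.8, 10.6]
finger_gap: 0.001
finger_force: 8.6
0.87 [148.9, 161.7] [ 0.50114046 -0.27600004  0.08      ]
```

View pics/s3.png

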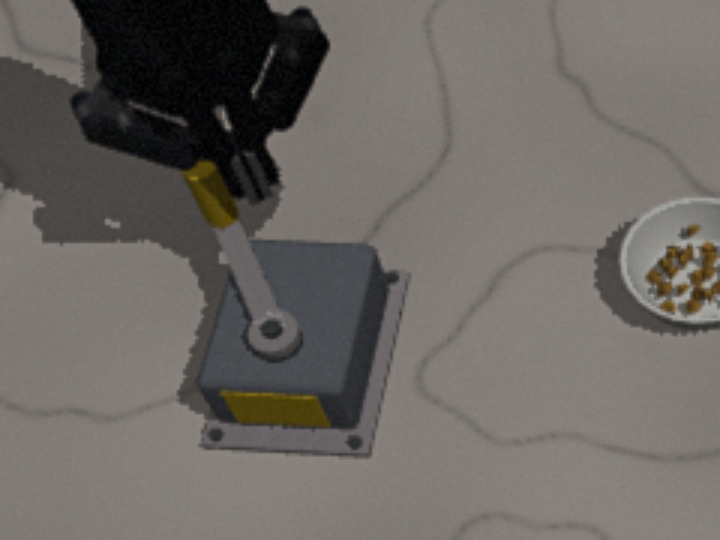

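The force climbs to 17 N with almost no further motion, and the post at (212,195) in the crop puts the lever about 60° round, so it is at the stop. Lift straight off to release.

```bash
python3 -m pendant '[{"x":-4,"y":5,"z":0,"spin":0,"jaw":1},{"x":0,"y":0,"z":45,"spin":0,"jaw":1},{"x":0,"y":0,"z":45,"spin":0,"jaw":1},{"x":-20,"y":0,"z":40,"spin":0,"jaw":1},{"x":-20,"y":0,"z":40,"spin":0,"jaw":1},{"x":0,"y":0,"z":0,"spin":0,"jaw":1},{"x":0,"y":0,"z":0,"spin":0,"jaw":1},{"x":0,"y":0,"z":0,"spin":0,"jaw":1},{"x":0,"y":0,"z":0,"spin":0,"jaw":1},{"x":0,"y":0,"z":0,"spin":0,"jaw":1},{"x":0,"y":0,"z":0,"spin":0,"jaw":1},{"x":0,"y":0,"z":0,"spin":0,"jaw":1},{"x":0,"y":0,"z":0,"spin":0,"jaw":1}]'
python3 - <<'E'
from plan import *
c=capture("scene"); cv2.imwrite("pics/s4.png",c["color"][:,:,::-1])
for q in("yellow_knob","plane_center","dish_center"):
  for r in tip_of("scene",q)[:1]: print(q,r["conf"],r["at"],px2w(c,*r["at"],.08))
E
```

```text
t: 6.75
eef_pos: [0.4511, -0.2522, 0.2541]
tcp_rot: [-0.0, -0.371, 0.929, 0.0]
force: [-0.5, 0.7, -0.7]
finger_gap: -0.003
finger_force: 0.0
yellow_knob 0.75 [204.6, 162.3] [ 0.48156212 -0.18806568  0.08      ]
plane_center 0.77 [267.1, 322.5] [ 0.71581349 -0.01216374  0.08      ]
dish_center 0.87 [309.2, 190.6] [ 0.49725705 -0.01067213  0.08      ]
```

View pics/s4.png

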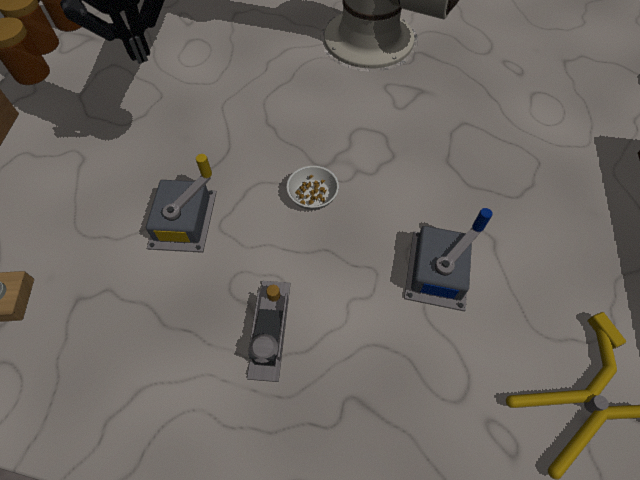

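The yellow lever is back at rest, with its post at (204,166) as in the first picture. The blue counter, dish and plane are unmoved, and the gripper is clear at (135,30).

```bash
python3 -c "
from cell import *
print(sign_off())"
```

```text
the job is handed in; nothing more can be done
None
```

The yellow counter's lever was swung to its stop and released, and it sprang back to rest; the blue counter, plane and dish were left where they stood, and the job is handed in.

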